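# Refit the washed air filter in the benchtop chiller

### The job

Put the washed air filter back into the top of the benchtop chiller: slip its hook edge (the one away from the yellow mark) under the metal lip on the side opposite the green catch, swing the other edge down, and press until it lies flat and home with the catch sprung back over it. Work gently and never force the filter against the chiller, leave the jar, cup and tin where they stand, and let go of everything at the end.

Things in the scene. Friction and masses are not known exactly. Their poses are not given: they have to be found in the camera images.
- chiller: White benchtop chiller, fixed, 284 x 214 mm, 52 high. Origin on the counter; z up, x from the lip side to the green catch side, roughly away from the robot. On top lies the grey metal filter tray with seat, lip, far wall and catch. Each chiller's tray stands up to 25 mm off its nominal place along x, which the poses do not show; the robot cannot shift it. All x values of tray parts are nominal.
- seat (a point): Nominal centre of the tray's flat seat (dark grille), 60 mm above the chiller's origin, axes as the chiller; z is exact, x of all tray parts is off by one common amount of up to +-25 mm. Lip: edge at x = -70, underside 14 mm above the seat, top 20 mm above; its pocket opens to +x and ends at a rigid stop at x = -80. Side rails at y = +-79, 12 mm high.
- catch (a joint): Green spring catch, 40 mm wide, mid far wall, along +x: 0 = sprung out, 0.010 m = pushed back. 2 N + 0.2 N/mm. Far wall (rigid, 20 mm over the seat) at x = 81 from seat; catch tip at x = 75.5, underside 9.5 mm over the seat, face sloping up and back at 32 deg to the wall's top. A filter pressed down (4 to 10 N at its mark) pushes it back 4 to 6 mm, then it snaps over the edge.
- filter: Loose air filter, blue frame, grey mesh, 160 (x) x 150 (y) x 8 mm, 0.2 to 0.4 kg, starts flat on the counter. Origin: centre of underside, z up. Yellow upright grip rib on top along x at the middle: 12 mm thick (y), 70 long, z 8 to 40. Hook edge x = -80 (to the lip), catch edge x = +80; yellow mark at x 56 to 76 shows where to press; keep fingers short of x = 72, where the catch comes.
- hook_edge (a point): Middle of the filter's hook edge face, x = -80, z = 4 mm in the filter's frame. Tilted 15 to 18 degrees, catch edge up, this edge slides under the lip with about 3 mm play in height and the filter clears wall and catch. Only with this edge against the stop does the other pass the far wall, by 1 mm: slide in gently until the stop is felt, then swing down.
- grip (a point): Point in the rib, 32 mm above the filter's underside, 8 mm below the rib's top; the rib is pinched along the filter's y.
- spice_jar: Bystander: amber jar with red cap, 48 mm across, 85 mm high; origin at the centre of its base.
- prep_cup: Bystander: open steel cup, 68 mm across, 65 mm high; origin at the centre of its base.
- sauce_tin: Bystander: tin, 70 mm across, 100 mm high; origin at the centre of its base.
Not all that is in view belongs to the job. There is more than one size of the filter; the one meant has the size given above.

How it is judged:
On the way:
1. the tilted filter (more than 3 degrees) has its hook edge at the lip side of the tray, above the seat and lower than the lip (x of hook_edge in the frame of chiller between -0.11 and -0.048 m and z of hook_edge in the frame of chiller between 0.058 and 0.074 m and angle between filter's own z axis and vertical above 0.05 rad), for 0.1 s.
At the end, for the whole second after the job is handed in: Filter flat on the tray's seat (underside within 2 mm of its height, tilt under 0.02 rad, within 8 mm of the middle along y, turned under 0.07 rad), hook edge in the pocket (51 to 107.5 mm on the lip side of the chiller's origin), catch sprung back (under 1.5 mm), at rest and released (x of hook_edge in the frame of chiller between -0.1075 and -0.051 m and z of filter in the frame of seat between -0.002 and 0.002 m and y of filter in the frame of seat between -0.008 and 0.008 m and angle between filter's own z axis and vertical below 0.02 rad and angle between the x axis of filter and the x axis of chiller, either way round below 0.07 rad and value of joint catch below 0.0015 m and linear speed of filter below 0.01 m/s); the robot touches nothing.
It fails at once if the filter is forced against the chiller or its catch with more than 22 N (contact force between filter and chiller above 22 N).
It fails at once if the robot pushes on the chiller itself with more than 25 N (contact force between any of the fingers, the arm and chiller above 25 N).
It fails at once if the jar, the cup or the tin is moved by more than 30 mm (distance of any of spice_jar, prep_cup, sauce_tin from where it was at the start of the episode above 0.03 m).
It also fails if it takes over 70 s, if anything falls off the work surface, if the arm or the gripper's body presses on something with over 40 N, if the wrist force passes 120 N, or if a joint passes its speed limit or range.

### The arm

A 6-joint arm with a two-finger parallel gripper is mounted at the origin on the work surface. World frame = base frame: x ahead of the robot, y to its left, z up, the work surface at z = 0. Lengths are in m, angles in rad, forces in N, time in s.
With the tool pointing down it reaches from about 0.325 to 0.775 m from the base axis. Payload 9.3 kg.
Tool frame: the origin (TCP) lies at the very end of the fingers, on their centre line; the grasp point (between the pads) lies 19 mm behind it; z points along the fingers, x is the direction in which the jaws open and shut, and the axes are right-handed (so a half turn about z gives the same grasp; the last joint's range is limited). The gripper opens to 85 mm and grips with 20 to 120 N. Pads are 22 mm wide; open, the fingers measure 114 mm over their backs; the gripper's body (76 mm by 85 mm) begins 54 mm behind the grasp point. The pads swing forward as they close: fully open they stand 13 mm farther back than shut.
Start: joints at [1.157, 0.259, 0.021, 1.334, 0, 1.418], TCP at [0.142, 0.531, 0.231] pointing down, gripper open.
Joint ranges: [-3.04, 3.04], [-0.91, 1.82], [-1.04, 1.36], [-1.92, 1.95], [-1.52, 1.45], [-3.14, 3.14]. Speed limits (rad/s): [2.22, 2.22, 2.79, 3.14, 3.14, 3.14].

### API

Orientations are given as a unit quaternion [x, y, z, w].
In Python, from station import observe, read_camera, hand_in, search_frame gives the robot as it stands. The module is installed in compiled form; this text tells all that it offers.
- The arm moves only by the tool step_arm, never from a script. Its argument "series" is a list of rows, each an object of numbers: "ax", "ay", "az": the turn, a rotation vector about the tool's x, y, z in rad; "x", "y", "z": the shift along the tool's x, y, z in cm; "gripper": the opening, from 0 (shut) to 1 (fully open). In form: [{"ax": .., "ay": .., "az": .., "x": .., "y": .., "z": .., "gripper": ..}, ...]. A call has 1 to 12 rows; each row shifts and turns the commanded pose from where the row before left it, along the tool's axes as they then stand; what a row does not reach is not made up. A row lasts 1/10 s, in which the tool goes at most 50 mm and 8.59 degrees, less where a joint would pass 70% of its speed; a pose out of reach is approached as far as the arm can. A call is refused whole if a number of a shift passes 5 or a number of a turn 0.15, either way. A call with a gripper value outside its range is refused whole. The fingers move at their own pace and stop on an object; "force" is the grip in N (left out, the last holds). Time passes only in rows, so rows that do not move let the fingers close. It gives the time, the measured TCP pose, the force and the opening at its end, in the units of the state.
- observe(): the state, without advancing time (a new reading comes with each control period).
- read_camera(name): name is "scene" or "top"; returns a dict with "frame" (480x640x3 uint8, red, green, blue), "K" (3x3 intrinsics, pixels), "xyz" and "orientation" of the camera in the world. Camera axes: x right, y down, z forward; pixel columns grow to the right and rows downward; lengths in m; the calibration is good to about 2 mm. A picture is of the moment at which its call begins. There is no depth.
- hand_in(): hands the job in, once; it reports no verdict.
Trained networks look in a picture, given as the dict that the camera call returned (one of the last four; its "shot" number tells which), for a name from the list of things; names that differ only in an ending like _2 or _b are one class to them, and where a whole thing is asked for, a point or a joint stands for the part that bears it (a point fixed in the world has none). Each returns a list of dicts, best first, with "conf" (0 to 1); they miss things now and then, are a little off and sometimes report something else, mostly with a low value. They report only what shows in the picture. A call takes as long as a camera call. They do not tell look-alikes from the thing itself.
- search_frame(name, picture): "centre" ([column, row] in pixels, amid what is visible of it).
The state is a dict: "time_s": time; "joint_pos": joint angles; "dq": joint speeds; "joint_efforts": joint torques, N m; "tool_pos": TCP position; "tcp_rot": TCP orientation; "wrist_force": force on the tool from outside, world axes, zero at the start; "wrist_torque": the same for the moment, N m; "gripper_width": opening from 0.0 (shut) to 1.0 (fully open).
Only numpy, scipy, OpenCV 4.12 (cv2) and the standard library are available. Lean on these libraries where they do the work, as an engineer would, in place of code of your own. Each camera call takes 0.05 s, during which the arm holds its last target.

## Working session

There is one attempt and no reset: what is moved stays moved. The work goes in short steps, Python scripts to look and compute and a tool call to move; the robot and the scene stay as the last step left them, time stands still between calls to the robot, and variables do not carry over. Pictures are saved under pics/ and viewed, and the job is handed in when it is done.

Besides the shell and the picture viewer there is one more tool, called by a JSON object that holds its "fn" and its "kwargs". step_arm: Moves the arm, as the interface text tells. Its arguments: {"type":"object","properties":{"series":{"type":"array","items":{"type":"object","properties":{"ax":{"type":"number"},"ay":{"type":"number"},"az":{"type":"number"},"x":{"type":"number"},"y":{"type":"number"},"z":{"type":"number"},"gripper":{"type":"number"}}}},"force":{"type":"number"}},"required":["series"]}

```bash
mkdir -p pics
cat > h.py <<'E'
import numpy as np, cv2
from scipy.spatial.transform import Rotation as R
from station import observe, read_camera, hand_in, search_frame
def ray(p,px):
    d=np.linalg.inv(p["K"])@np.array([px[0],px[1],1.]); return R.from_quat(p["orientation"]).as_matrix()@d
def at(p,px,z):
    d=ray(p,px); o=np.array(p["xyz"]); return o+d*(z-o[2])/d[2]
def proj(p,X):
    c=(np.atleast_2d(X)-np.array(p["xyz"]))@R.from_quat(p["orientation"]).as_matrix()
    u=c@np.array(p["K"]).T; return u[:,:2]/u[:,2:]
def save(p,n): cv2.imwrite("pics/"+n,cv2.cvtColor(p["frame"],cv2.COLOR_RGB2BGR))
E
python3 - <<'E'
from h import *
print(observe())
for c in ["scene","top"]:
    p=read_camera(c); save(p,c+"0.png"); print(c,p["K"],p["xyz"],p["orientation"],p["shot"])
    for n in ["chiller","seat","catch","filter","grip","spice_jar","prep_cup","sauce_tin"]:
        try: print(n,[(np.round(d["centre"],1).tolist(),round(d["conf"],2)) for d in search_frame(n,p)])
        except Exception as e: print(n,e)
E
```

```text
{'time_s': 0.0, 'joint_pos': array([1.15739898e+00, 2.59191987e-01, 2.07608493e-02, 1.33371268e+00,
       3.45739494e-05, 1.41820846e+00]), 'dq': array([-0.00064436, -0.00226204, -0.00302433, -0.00083576, -0.00175168,
        0.00087983]), 'joint_efforts': array([-7.15600181e-04, -5.55641198e+01,  3.44535434e+01,  1.37452385e-02,
       -2.04827520e-04,  1.56215214e-05]), 'tool_pos': array([0.1416971 , 0.53113966, 0.23066593]), 'tcp_rot': array([ 7.93051764e-01,  6.09153877e-01, -5.98814412e-04,  3.09282282e-04]), 'wrist_force': array([-0.31287796,  0.58537523,  0.25208723]), 'wrist_torque': array([-0.05004969, -0.01131796,  0.05235198]), 'gripper_width': 1.0004279238680458}
scene [[453.85367005   0.         315.77721273]
 [  0.         453.85367005 248.01244336]
 [  0.           0.           1.        ]] [0.77040071 0.42142771 0.71576664] [ 0.2594034   0.92198126 -0.27857405 -0.07111208] 1
chiller [([256.9, 148.2], 0.81)]
seat [([256.4, 151.0], 0.81)]
catch [([228.1, 147.4], 0.67)]
filter [([377.2, 318.8], 0.95), ([415.2, 448.7], 0.86), ([488.8, 282.3], 0.66)]
grip [([414.6, 448.8], 0.8), ([486.9, 285.3], 0.79), ([380.3, 319.9], 0.63)]
spice_jar [([385.6, 196.5], 0.85)]
prep_cup [([179.9, 292.1], 0.93)]
sauce_tin [([205.0, 359.4], 0.83)]
top [[588.60924807   0.         318.89634552]
 [  0.         588.60924807 247.69994126]
 [  0.           0.           1.        ]] [0.45587876 0.0535311  1.17482454] [-0.70236102  0.71051611 -0.02057847  0.03784682] 2
chiller [([491.6, 265.3], 0.88)]
seat [([492.9, 263.6], 0.57)]
catch [([490.3, 230.3], 0.5)]
filter [([264.6, 266.6], 0.78), ([162.0, 229.9], 0.64), ([243.8, 370.7], 0.63), ([490.1, 265.2], 0.62)]
grip [([263.3, 267.1], 0.95), ([161.4, 226.3], 0.92), ([241.2, 372.5], 0.9), ([290.9, 122.8], 0.65), ([491.7, 263.6], 0.49)]
spice_jar [([362.5, 344.4], 0.56)]
prep_cup [([362.9, 125.2], 0.79)]
sauce_tin [([293.7, 122.3], 0.58)]
```

View pics/scene0.png

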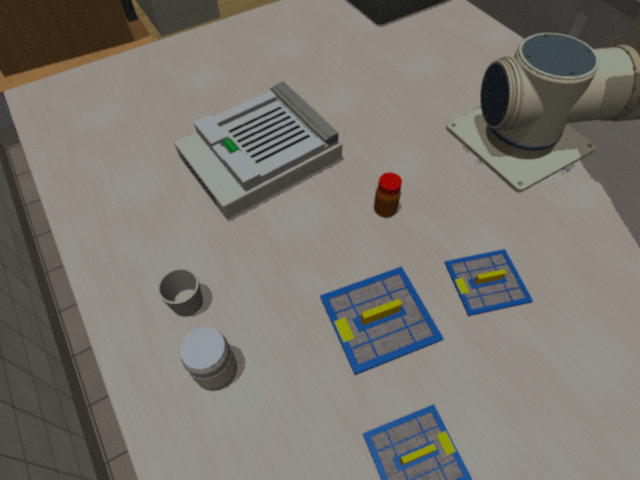

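View pics/top0.png

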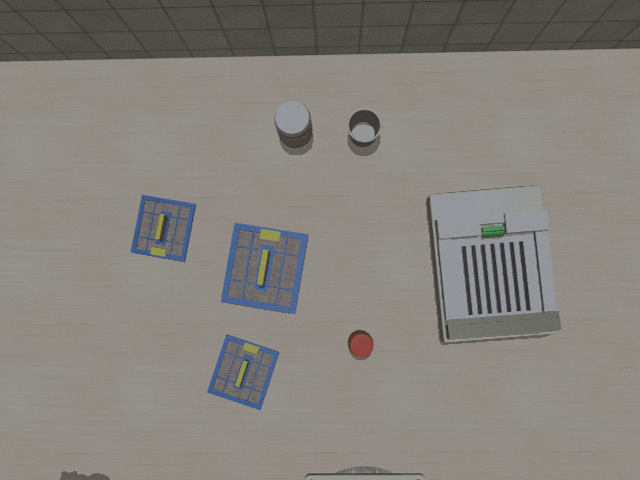

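The top view shows the large filter at about (264,268) with its mark towards the far side. There are two smaller look-alikes, and the chiller is at about (495,265) with its catch at (492,231). I'll measure these more precisely.

```bash
cat > m.py <<'E'
from h import *
def blobs(p,lo,hi,amin=20):
    hsv=cv2.cvtColor(p["frame"],cv2.COLOR_RGB2HSV); m=cv2.inRange(hsv,lo,hi)
    c,_=cv2.findContours(m,cv2.RETR_EXTERNAL,cv2.CHAIN_APPROX_NONE)
    return sorted([x for x in c if cv2.contourArea(x)>amin],key=cv2.contourArea)[::-1]
E
python3 - <<'E'
from m import *
for c in ["top","scene"]:
    p=read_camera(c)
    print(c)
    for b in blobs(p,(100,120,40),(125,255,255),500):
        w=np.array([at(p,q[0],0.008)[:2] for q in b])
        r=cv2.minAreaRect((w*1000).astype(np.float32)); print("blue",np.round(r[0],1),np.round(r[1],1),round(r[2],1))
    for b in blobs(p,(22,120,60),(35,255,255),15):
        r=cv2.minAreaRect(b.reshape(-1,2)); print("yel",np.round(r[0],1),np.round(r[1],1),round(r[2],1), np.round(at(p,r[0],.008),3),np.round(at(p,r[0],.04),3))
    for b in blobs(p,(45,100,40),(80,255,255),15):
        r=cv2.minAreaRect(b.reshape(-1,2)); print("green",np.round(r[0],1),np.round(r[1],1),round(r[2],1),np.round(at(p,r[0],.075),3))
p=read_camera("top"); f=p["frame"][170:350,420:570]; save({"frame":cv2.resize(f,None,fx=3.3,fy=3.3,interpolation=cv2.INTER_CUBIC)},"topz.png")
p=read_camera("scene"); f=p["frame"][75:220,170:350]; save({"frame":cv2.resize(f,None,fx=4,fy=4,interpolation=cv2.INTER_CUBIC)},"scz.png")
E
```

```text
top
blue [514.4 190.7] [148.1 157.6] 80.2
blue [310.2 233.4] [109.  116.4] 71.4
blue [596.7 394.4] [110.  116.4] 79.4
yel [241.6 373.2] [ 3.8 26.6] 18.4 [0.308 0.236 0.008] [0.312 0.231 0.04 ]
yel [159.6 226.7] [ 4.1 24.7] 11.3 [0.599 0.401 0.008] [0.595 0.392 0.04 ]
yel [158.  251.3] [13.3  6.2] 9.5 [0.549 0.404 0.008] [0.547 0.394 0.04 ]
green [492.5 231. ] [10. 21.] 90.0 [ 0.574 -0.244  0.075]
scene
blue [516.7 192.7] [149.4 159.7] 80.3
blue [313.8 236.2] [110.2 118.5] 71.3
blue [599.4 396.4] [108.8 117.6] 79.5
yel [380.9 310.9] [12.3 43.2] 69.4 [0.509 0.186 0.008] [0.52  0.196 0.04 ]
yel [344.1 329.4] [23.1 11.4] 65.6 [0.581 0.181 0.008] [0.589 0.192 0.04 ]
yel [417.5 453.6] [ 7.  37.3] 66.4 [0.595 0.396 0.008] [0.603 0.397 0.04 ]
yel [489.9 275.9] [ 8.7 31.7] 77.5 [0.303 0.232 0.008] [0.324 0.24  0.04 ]
yel [445.6 442.7] [22.4  9.4] 63.4 [0.552 0.406 0.008] [0.562 0.406 0.04 ]
yel [461.8 285.5] [16.   7.6] 66.0 [0.359 0.22  0.008] [0.377 0.229 0.04 ]
green [229.5 145. ] [16.2  9. ] 49.4 [ 0.578 -0.246  0.075]
```

View pics/topz.png

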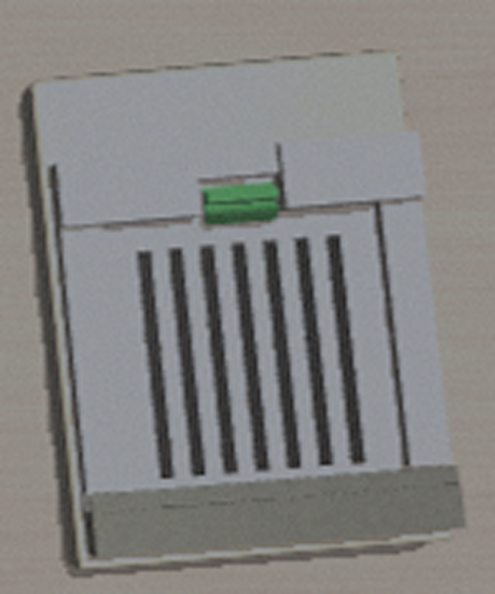

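View pics/scz.png

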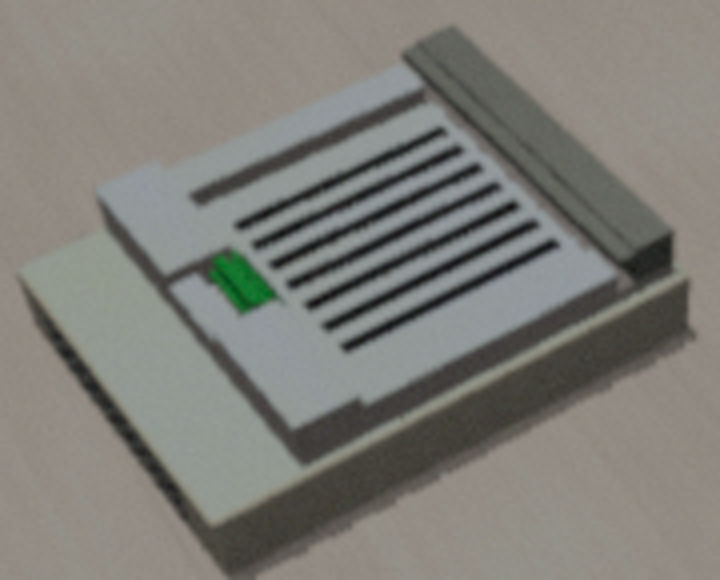

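The tray stands towards the lip side of the chiller. The stripes and the lip and wall edges should give its pose.

Run:
```python
from m import *
for c,roi in [("top",(420,570,170,350)),("scene",(170,350,75,220))]:
    p=read_camera(c); g=cv2.cvtColor(p["frame"],cv2.COLOR_RGB2GRAY)
    m=np.zeros_like(g); x0,x1,y0,y1=roi; m[y0:y1,x0:x1]=(g[y0:y1,x0:x1]<(75 if c=="top" else 55))*255
    cs,_=cv2.findContours(m,cv2.RETR_EXTERNAL,cv2.CHAIN_APPROX_NONE)
    print(c)
    for b in cs:
        if cv2.contourArea(b)<60: continue
        w=np.array([at(p,q[0],0.060)[:2] for q in b])*1000
        r=cv2.minAreaRect(w.astype(np.float32))
        if max(r[1])<120: 
            v=np.linalg.svd(w-w.mean(0))[2][0]; print("stripe",np.round(r[0],1),np.round(r[1],1),np.degrees(np.arctan(v[1]/v[0])).round(2))
    # intensity cut along the centre line
    for s in (-40,40):
      pass
# intensity profile helper, guess
p=read_camera("top"); g=cv2.cvtColor(p["frame"],cv2.COLOR_RGB2GRAY).astype(np.float32)
f=p["frame"]; print(f[330,500],f[325,520],f[222,455],f[300,455],f[200,480])
```

```text
top
scene
stripe [ 386.2 -164. ] [31.5 16.8] 21.55
[111 111 106] [112 112 107] [146 149 154] [148 150 155] [146 150 153]
```

Run:
```python
from m import *
for c,roi,ctr in [("top",(455,535,238,322),None),("scene",(225,312,102,166),None)]:
    p=read_camera(c); g=cv2.cvtColor(p["frame"],cv2.COLOR_RGB2GRAY)
    x0,x1,y0,y1=roi; s=g[y0:y1,x0:x1]; t,_=cv2.threshold(s,0,255,cv2.THRESH_OTSU); t=(t+110)/2 if c=="x" else t
    m=np.zeros_like(g); m[y0:y1,x0:x1]=(s<t)*255
    cs,_=cv2.findContours(m,cv2.RETR_EXTERNAL,cv2.CHAIN_APPROX_NONE)
    print(c,t)
    for b in cs:
        if cv2.contourArea(b)<20: continue
        w=np.array([at(p,q[0],0.060)[:2] for q in b])*1000
        r=cv2.minAreaRect(w.astype(np.float32))
        v=np.linalg.svd(w-w.mean(0))[2][0]; print("stripe",np.round(r[0],1),np.round(r[1],1),np.degrees(np.arctan(v[1]/v[0])).round(2))
```

```text
top 100.0
stripe [ 484.3 -196.9] [128.5   7.4] 4.05
stripe [ 485.9 -214.9] [128.5   7.2] 4.09
stripe [ 487.4 -250.8] [128.4   7.5] 4.07
stripe [ 486.7 -232.9] [129.8   7.5] 4.2
stripe [ 489.1 -268.9] [128.5   7.2] 4.16
stripe [ 490.7 -286.6] [128.5   7.6] 4.16
stripe [ 491.6 -304.9] [130.    7.2] 4.08
scene 106.0
stripe [ 473.6 -150.4] [66.7 14.9] 2.47
stripe [ 572.5 -264.1] [22.2 47.1] 87.28
stripe [ 485.6 -195.8] [127.3   7.3] 3.97
stripe [ 487.3 -214. ] [128.2   7.4] 4.38
stripe [ 488.3 -232. ] [127.9   8.3] 4.1
stripe [ 489.3 -249.8] [127.3   8.5] 4.09
stripe [ 491.  -267.8] [128.5   8.5] 4.21
stripe [ 491.9 -285.6] [127.9   8.6] 4.32
stripe [ 492.8 -303.7] [127.4   8.3] 4.14
stripe [ 394.4 -267.9] [ 41.5 110.7] 89.92
stripe [ 496.  -335.4] [115.2  12.2] 3.82
```

Run:
```python
from m import *
S=np.array([.4883,-.2503,.06]); a=np.radians(4.05)
F=np.array([.5155,.1917,0]); b=np.radians(-9.8)
def T(o,yaw,P): return o+np.array(P,float)@R.from_euler("z",yaw).as_matrix().T/1000
for c,roi in [("top",(420,570,170,350)),("scene",(170,350,75,220))]:
    p=read_camera(c); k=4; f=cv2.resize(p["frame"],None,fx=k,fy=k,interpolation=cv2.INTER_CUBIC)
    def L(o,yaw,P,col):
        q=proj(p,T(o,yaw,P)); q=((q+.5)*k-.5).round().astype(int); cv2.polylines(f,[q.reshape(-1,1,2)],False,col,1)
    L(S,a,[[-70,-85,20],[-70,85,20]],(255,0,0))
    L(S,a,[[81,-79,20],[81,79,20]],(255,0,255))
    L(S,a,[[-64,79,12],[81,79,12]],(0,255,255)); L(S,a,[[-64,-79,12],[81,-79,12]],(0,255,255))
    g=f.copy()
    x0,x1,y0,y1=[v*k for v in roi]; save({"frame":f[y0:y1,x0:x1]},c+"ov.png")
    L(F,b,[[-80,-75,8],[80,-75,8],[80,75,8],[-80,75,8],[-80,-75,8]],(255,0,0))
    L(F,b,[[-35,-6,40],[35,-6,40],[35,6,40],[-35,6,40],[-35,-6,40]],(255,0,0))
    x0,x1,y0,y1=[v*k for v in ((215,315,215,320) if c=="top" else (315,445,260,375))]; save({"frame":f[y0:y1,x0:x1]},c+"ovf.png")
def app(n,l):
    a=[cv2.imread("pics/"+x) for x in l]; h=min(x.shape[0] for x in a); a=[cv2.resize(x,(int(x.shape[1]*h/x.shape[0]),h)) for x in a]; o=np.hstack(a); s=min(800/o.shape[1],600/o.shape[0]); cv2.imwrite("pics/"+n,cv2.resize(o,None,fx=s,fy=s))
app("ovf.png",["topovf.png","sceneovf.png"])
app("ov.png",["topov.png","sceneov.png"])
```

```text
(no output)
```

View pics/ov.png

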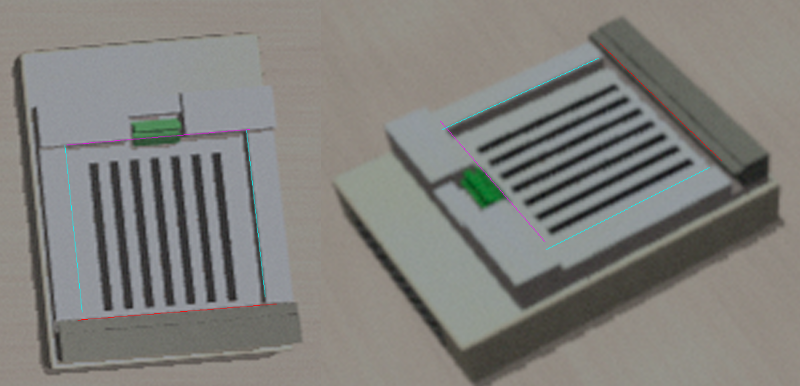

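View pics/ovf.png

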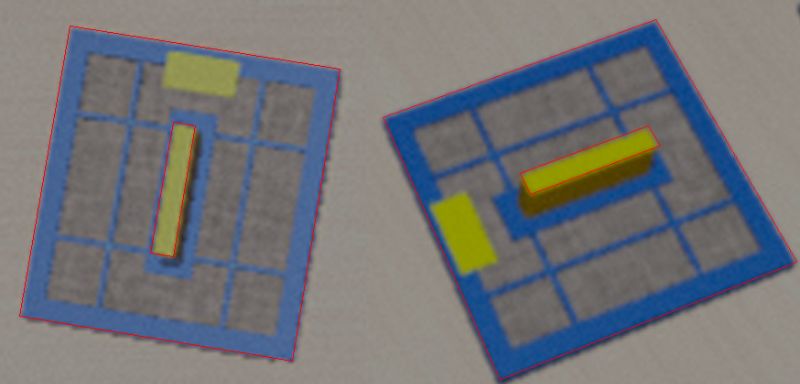

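The overlays fit both the tray and the filter. Next I'll plan the approach to the rib.

```bash
cat > plan.py <<'E'
from h import *
S=np.array([.4883,-.2503,.06]); SY=np.radians(4.05)
F=np.array([.5155,.1917,0]); FY=np.radians(-9.8)
def tool(yaw,tilt=0):
    # filter-frame yaw, tilt = catch edge up; tool x along filter y
    Rf=R.from_euler("z",yaw)*R.from_euler("y",-tilt)
    return Rf*R.from_matrix(np.array([[0,1,0],[1,0,0],[0,0,-1]]).T), Rf
def go(Rt,pt):
    o=observe(); Rc=R.from_quat(o["tcp_rot"])
    print("turn(tool)",(Rc.inv()*Rt).as_rotvec().round(4),"then shift cm in new tool",(Rt.inv().apply(pt-o["tool_pos"])*100).round(3), "t",round(o["time_s"],2),"F",o["wrist_force"].round(2),"g",round(o["gripper_width"],3))
E
python3 - <<'E'
from plan import *
Rt,_=tool(FY); go(Rt,F+[0,0,.09]); go(Rt,F+[0,0,.013])
E
```

```text
turn(tool) [-0.     -0.     -0.0897] then shift cm in new tool [-27.114  42.606  14.13 ] t 1.45 F [-0.24 -0.17  0.26] g 1.002
turn(tool) [-0.     -0.     -0.0897] then shift cm in new tool [-27.114  42.606  21.83 ] t 1.45 F [-0.24 -0.17  0.26] g 1.002
```

{"fn": "step_arm", "kwargs": {"series": [{"az":-0.0897},{"x":-1.5,"y":2.4},{"x":-1.5,"y":2.4},{"x":-2,"y":3.1},{"x":-2,"y":3.1},{"x":-2,"y":3.1},{"x":-2,"y":3.1},{"x":-2,"y":3.1},{"x":-2,"y":3.1},{"x":-2,"y":3.1},{"x":-2,"y":3.1},{"x":-2,"y":3.1}], "force": 60}}

```text
$.series[0]: bad value
```

Run:
```python
from plan import *
Rt,_=tool(FY); go(Rt,F+[0,0,.09]); go(Rt,F+[0,0,.013])
```

```text
turn(tool) [-0.     -0.     -0.0897] then shift cm in new tool [-27.114  42.606  14.13 ] t 1.45 F [-0.24 -0.17  0.26] g 1.002
turn(tool) [-0.     -0.     -0.0897] then shift cm in new tool [-27.114  42.606  21.83 ] t 1.45 F [-0.24 -0.17  0.26] g 1.002
```

{"fn": "step_arm", "kwargs": {"series": [{"ax":0,"ay":0,"az":-0.0897,"x":0,"y":0,"z":0,"gripper":1}], "force": 60}}

```text
time_s: 1.55
tool_pos: [0.1418, 0.5314, 0.2313]
tcp_rot: [0.765, 0.644, -0.0, -0.0]
wrist_force: [-0.8, -0.6, -0.1]
gripper_width: 1.003
```

{"fn": "step_arm", "kwargs": {"series": [{"ax":0,"ay":0,"az":0,"x":-1.5,"y":2.4,"z":0,"gripper":1},{"ax":0,"ay":0,"az":0,"x":-1.5,"y":2.4,"z":0,"gripper":1},{"ax":0,"ay":0,"az":0,"x":-2,"y":3.1,"z":1,"gripper":1},{"ax":0,"ay":0,"az":0,"x":-2,"y":3.1,"z":1,"gripper":1},{"ax":0,"ay":0,"az":0,"x":-2,"y":3.1,"z":1,"gripper":1},{"ax":0,"ay":0,"az":0,"x":-2,"y":3.1,"z":1,"gripper":1},{"ax":0,"ay":0,"az":0,"x":-2,"y":3.1,"z":1,"gripper":1},{"ax":0,"ay":0,"az":0,"x":-2,"y":3.1,"z":1,"gripper":1},{"ax":0,"ay":0,"az":0,"x":-2,"y":3.1,"z":1,"gripper":1},{"ax":0,"ay":0,"az":0,"x":-2,"y":3.1,"z":1,"gripper":1},{"ax":0,"ay":0,"az":0,"x":-2,"y":3.1,"z":1,"gripper":1},{"ax":0,"ay":0,"az":0,"x":-2,"y":3.1,"z":1,"gripper":1}]}}

```text
time_s: 2.75
tool_pos: [0.4565, 0.2426, 0.131]
tcp_rot: [0.765, 0.644, 0.0, 0.0]
wrist_force: [0.6, -1.0, -0.3]
gripper_width: 1.0
```

Run:
```python
from plan import *
Rt,_=tool(FY); go(Rt,F+[0,0,.09])
```

```text
turn(tool) [ 0.0003 -0.0002 -0.0002] then shift cm in new tool [-4.011  6.682  4.102] t 2.75 F [ 0.55 -0.95 -0.26] g 1.0
```

{"fn": "step_arm", "kwargs": {"series": [{"ax":0,"ay":0,"az":0,"x":-2,"y":3.34,"z":2,"gripper":1},{"ax":0,"ay":0,"az":0,"x":-2,"y":3.34,"z":2,"gripper":0.6},{"ax":0,"ay":0,"az":0,"x":0,"y":0,"z":0,"gripper":0.6},{"ax":0,"ay":0,"az":0,"x":0,"y":0,"z":0,"gripper":0.6}]}}

```text
time_s: 3.15
tool_pos: [0.5145, 0.1923, 0.0906]
tcp_rot: [0.766, 0.643, -0.001, -0.0]
wrist_force: [-0.2, 0.2, -1.3]
gripper_width: 0.597
```

Run:
```python
from plan import *
Rt,_=tool(FY); go(Rt,F+[0,0,.013])
```

```text
turn(tool) [-0.0016  0.0005 -0.0019] then shift cm in new tool [-0.039  0.105  7.76 ] t 3.15 F [-0.16  0.16 -1.26] g 0.597
```

{"fn": "step_arm", "kwargs": {"series": [{"ax":0,"ay":0,"az":0,"x":0,"y":0.1,"z":2.5,"gripper":0.6},{"ax":0,"ay":0,"az":0,"x":0,"y":0,"z":2.5,"gripper":0.6},{"ax":0,"ay":0,"az":0,"x":0,"y":0,"z":1.5,"gripper":0.6},{"ax":0,"ay":0,"az":0,"x":0,"y":0,"z":1.2,"gripper":0.6},{"ax":0,"ay":0,"az":0,"x":0,"y":0,"z":0,"gripper":0.6},{"ax":0,"ay":0,"az":0,"x":0,"y":0,"z":0,"gripper":0.6},{"ax":0,"ay":0,"az":0,"x":0,"y":0,"z":0,"gripper":0.6}]}}

```text
time_s: 3.85
tool_pos: [0.5159, 0.1932, 0.0154]
tcp_rot: [0.765, 0.644, 0.001, 0.0]
wrist_force: [-0.6, 0.0, 0.1]
gripper_width: 0.6
```

Run:
```python
from plan import *
Rt,_=tool(FY); go(Rt,F+[0,0,.013])
```

```text
turn(tool) [ 0.0016 -0.0007  0.0003] then shift cm in new tool [-0.159 -0.017  0.235] t 3.85 F [-0.56  0.01  0.06] g 0.6
```

{"fn": "step_arm", "kwargs": {"series": [{"ax":0,"ay":0,"az":0,"x":-0.1,"y":0,"z":0.15,"gripper":0.3},{"ax":0,"ay":0,"az":0,"x":0,"y":0,"z":0,"gripper":0.1},{"ax":0,"ay":0,"az":0,"x":0,"y":0,"z":0,"gripper":0},{"ax":0,"ay":0,"az":0,"x":0,"y":0,"z":0,"gripper":0},{"ax":0,"ay":0,"az":0,"x":0,"y":0,"z":0,"gripper":0},{"ax":0,"ay":0,"az":0,"x":0,"y":0,"z":0,"gripper":0},{"ax":0,"ay":0,"az":0,"x":0,"y":0,"z":0,"gripper":0}]}}

```text
time_s: 4.55
tool_pos: [0.5155, 0.1919, 0.0132]
tcp_rot: [0.765, 0.644, 0.0, 0.0]
wrist_force: [-1.5, 0.3, 5.8]
gripper_width: 0.129
```

{"fn": "step_arm", "kwargs": {"series": [{"ax":0,"ay":0,"az":0,"x":0,"y":0,"z":0,"gripper":0}]}}

```text
time_s: 4.65
tool_pos: [0.5155, 0.1919, 0.0132]
tcp_rot: [0.765, 0.644, 0.0, 0.0]
wrist_force: [-1.0, -0.3, 5.0]
gripper_width: 0.13
```

{"fn": "step_arm", "kwargs": {"series": [{"ax":0,"ay":0,"az":0,"x":0,"y":0,"z":0,"gripper":0}]}}

```text
time_s: 4.75
tool_pos: [0.5155, 0.1919, 0.0132]
tcp_rot: [0.765, 0.644, 0.0, 0.0]
wrist_force: [-1.4, 0.3, 5.3]
gripper_width: 0.126
```

{"fn": "step_arm", "kwargs": {"series": [{"ax":0,"ay":0,"az":0,"x":0,"y":0,"z":-1,"gripper":0},{"ax":0,"ay":0,"az":0,"x":0,"y":0,"z":-2,"gripper":0},{"ax":0,"ay":0,"az":0,"x":0,"y":0,"z":-3,"gripper":0},{"ax":0,"ay":0,"az":0,"x":0,"y":0,"z":-3,"gripper":0},{"ax":0,"ay":0,"az":0,"x":0,"y":0,"z":-3,"gripper":0},{"ax":0,"ay":0,"az":0,"x":0,"y":0,"z":-3,"gripper":0},{"ax":0,"ay":0,"az":-0.08,"x":0,"y":0,"z":0,"gripper":0},{"ax":0,"ay":0,"az":-0.08,"x":0,"y":0,"z":0,"gripper":0},{"ax":0,"ay":0,"az":-0.08,"x":0,"y":0,"z":0,"gripper":0},{"ax":0,"ay":0,"az":0,"x":0,"y":0,"z":0,"gripper":0}]}}

```text
time_s: 5.75
tool_pos: [0.515, 0.1917, 0.163]
tcp_rot: [0.682, 0.731, -0.0, -0.0]
wrist_force: [0.1, 0.4, -1.8]
gripper_width: 0.132
```

```bash
cat >> plan.py <<'E'
def inplace(tilt,dx,dz,h=.0132,yaw=SY):
    # filter bottom hook corner placed at seat-frame x = -80+dx (corner touching coordinate), z=dz (mm); returns tool pose
    Rt,Rf=tool(yaw,tilt)
    # top hook corner x
    c=R.from_euler("z",yaw).apply
    loc=R.from_euler("y",-tilt)
    top=loc.apply([-.08,0,.008]); bot=loc.apply([-.08,0,0]); t=loc.apply([0,0,h])
    org=np.array([-.08+dx/1000-top[0],0,dz/1000-bot[2]])
    return Rt, S+c(org+t)
E
python3 - <<'E'
from plan import *
for th,dx,dz in [(0,100,60),(16.5,45,60),(16.5,25,1.5),(16.5,0,1.5)]:
    Rt,pt=inplace(np.radians(th),dx,dz); print(pt.round(4)); go(Rt,pt)
p=read_camera("scene"); save(p,"s1.png")
E
```

```text
[ 0.5881 -0.2432  0.1332]
turn(tool) [-0.0004  0.0002 -0.0007] then shift cm in new tool [-43.903   4.216   2.979] t 5.75 F [ 0.07  0.38 -1.84] g 0.132
[ 0.5284 -0.2475  0.1554]
turn(tool) [-0.2884  0.0003 -0.0007] then shift cm in new tool [-43.903  -1.905   0.229] t 5.75 F [ 0.07  0.38 -1.84] g 0.132
[ 0.5085 -0.2489  0.0969]
turn(tool) [-0.2884  0.0003 -0.0007] then shift cm in new tool [-43.903  -5.484   5.271] t 5.75 F [ 0.07  0.38 -1.84] g 0.132
[ 0.4835 -0.2506  0.0969]
turn(tool) [-0.2884  0.0003 -0.0007] then shift cm in new tool [-43.903  -7.881   4.56 ] t 5.75 F [ 0.07  0.38 -1.84] g 0.132
```

View pics/s1.png

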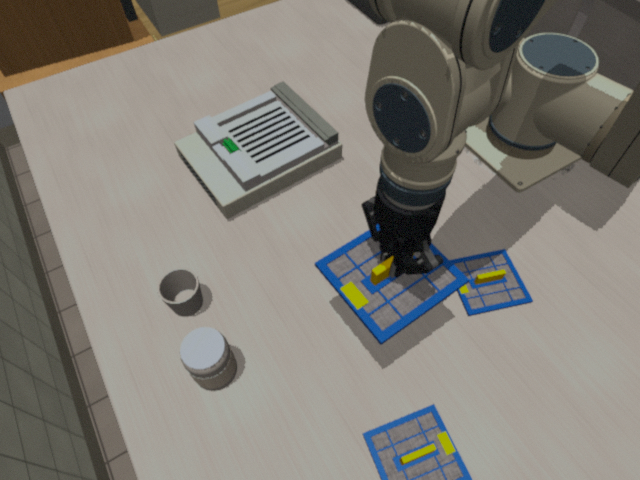

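The filter is lifted and hangs level. I'll carry it over to the chiller, then tilt it.

{"fn": "step_arm", "kwargs": {"series": [{"ax":0,"ay":0,"az":0,"x":-2,"y":0,"z":0,"gripper":0},{"ax":0,"ay":0,"az":0,"x":-4,"y":0,"z":0,"gripper":0},{"ax":0,"ay":0,"az":0,"x":-4,"y":0,"z":0,"gripper":0},{"ax":0,"ay":0,"az":0,"x":-4,"y":0,"z":0,"gripper":0},{"ax":0,"ay":0,"az":0,"x":-4,"y":0,"z":0,"gripper":0},{"ax":0,"ay":0,"az":0,"x":-4,"y":0,"z":0,"gripper":0},{"ax":0,"ay":0,"az":0,"x":-4,"y":0,"z":0,"gripper":0},{"ax":0,"ay":0,"az":0,"x":-4,"y":0,"z":0,"gripper":0},{"ax":0,"ay":0,"az":0,"x":-4,"y":0,"z":0,"gripper":0},{"ax":0,"ay":0,"az":0,"x":-4,"y":0,"z":0,"gripper":0},{"ax":0,"ay":0,"az":0,"x":-4,"y":0,"z":0,"gripper":0},{"ax":0,"ay":0,"az":0,"x":-1.9,"y":0,"z":0,"gripper":0}]}}

```text
time_s: 7.0
tool_pos: [0.5453, -0.2493, 0.1624]
tcp_rot: [0.684, 0.729, -0.0, -0.0]
wrist_force: [0.4, 0.1, -2.9]
gripper_width: 0.125
```

{"fn": "step_arm", "kwargs": {"series": [{"ax":-0.072,"ay":0,"az":0,"x":0,"y":0,"z":0,"gripper":0},{"ax":-0.072,"ay":0,"az":0,"x":0,"y":0,"z":0,"gripper":0},{"ax":-0.072,"ay":0,"az":0,"x":0,"y":0,"z":0,"gripper":0},{"ax":-0.072,"ay":0,"az":0,"x":0,"y":0,"z":0,"gripper":0},{"ax":0,"ay":0,"az":0,"x":0,"y":0,"z":0,"gripper":0},{"ax":0,"ay":0,"az":0,"x":0,"y":0,"z":0,"gripper":0}]}}

```text
time_s: 7.6
tool_pos: [0.5451, -0.246, 0.163]
tcp_rot: [0.676, 0.723, 0.104, 0.097]
wrist_force: [0.6, -0.9, -3.2]
gripper_width: 0.128
```

Run:
```python
from plan import *
for th,dx,dz in [(16.5,45,60),(16.5,25,20),(16.5,25,1.5),(16.5,0,1.5)]:
    Rt,pt=inplace(np.radians(th),dx,dz); print(pt.round(4)); go(Rt,pt)
for c in ("scene","top"):
    p=read_camera(c); save(p,c+"2.png")
```

```text
[ 0.5284 -0.2475  0.1554]
turn(tool) [-0.0016  0.0007 -0.0032] then shift cm in new tool [-0.028 -1.819  0.261] t 7.6 F [ 0.6  -0.88 -3.18] g 0.128
[ 0.5085 -0.2489  0.1154]
turn(tool) [-0.0016  0.0007 -0.0032] then shift cm in new tool [-0.028 -4.873  3.528] t 7.6 F [ 0.6  -0.88 -3.18] g 0.128
[ 0.5085 -0.2489  0.0969]
turn(tool) [-0.0016  0.0007 -0.0032] then shift cm in new tool [-0.028 -5.398  5.302] t 7.6 F [ 0.6  -0.88 -3.18] g 0.128
[ 0.4835 -0.2506  0.0969]
turn(tool) [-0.0016  0.0007 -0.0032] then shift cm in new tool [-0.028 -7.795  4.592] t 7.6 F [ 0.6  -0.88 -3.18] g 0.128
```

View pics/scene2.png

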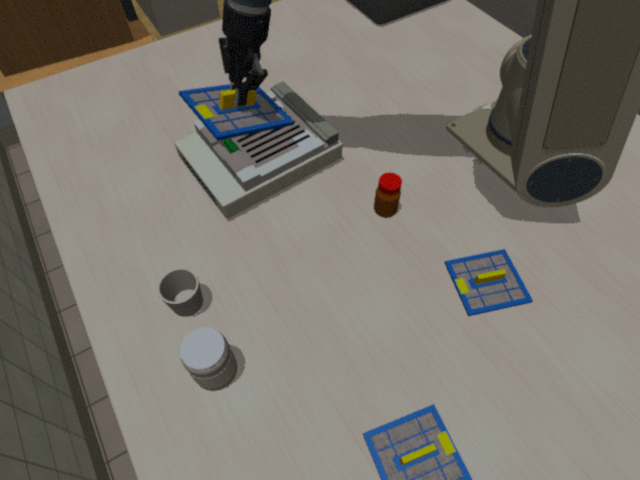

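View pics/top2.png

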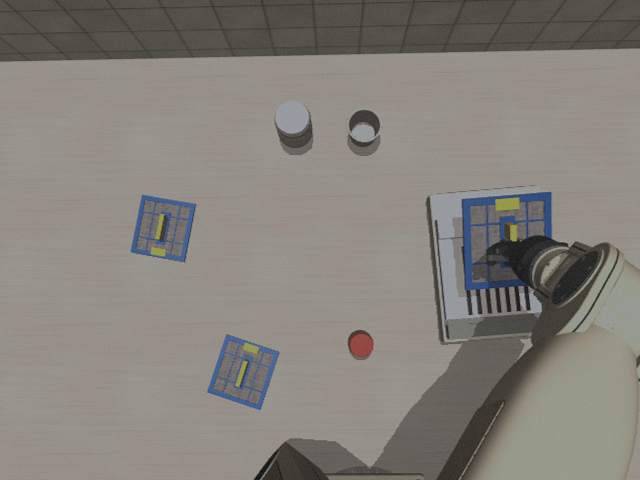

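Held and tilted. I'll check the filter's outline against the pose expected from the tool.

```bash
cat >> plan.py <<'E'
def overlay(name,h=.0132,k=4,roi=None,Rf=None,org=None):
    p=read_camera(name); 
    if Rf is None:
        o=observe(); Rt=R.from_quat(o["tcp_rot"]); M=Rt.as_matrix()
        Rf=R.from_matrix(np.c_[M[:,1],M[:,0],-M[:,2]]); org=o["tool_pos"]-h*Rf.as_matrix()[:,2]
    f=cv2.resize(p["frame"],None,fx=k,fy=k,interpolation=cv2.INTER_CUBIC)
    for P in ([[-80,-75,8],[80,-75,8],[80,75,8],[-80,75,8],[-80,-75,8]],[[-35,-6,40],[35,-6,40],[35,6,40],[-35,6,40],[-35,-6,40]]):
        q=((proj(p,org+Rf.apply(np.array(P)/1000))+.5)*k-.5).round().astype(int); cv2.polylines(f,[q.reshape(-1,1,2)],False,(255,0,0),1)
    x0,x1,y0,y1=[v*k for v in roi]; return f[y0:y1,x0:x1]
def both(n,**kw):
    a=overlay("top",roi=(420,570,170,350),**kw); b=overlay("scene",roi=(160,360,60,220),**kw)
    b=cv2.resize(b,(int(b.shape[1]*a.shape[0]/b.shape[0]),a.shape[0])); o=np.hstack([a,b]); s=800/o.shape[1]
    save({"frame":cv2.resize(o,None,fx=s,fy=s,interpolation=cv2.INTER_AREA)},n)
E
python3 -c "
from plan import *
both('b2.png')"
```

```text
(no output)
```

View pics/b2.png

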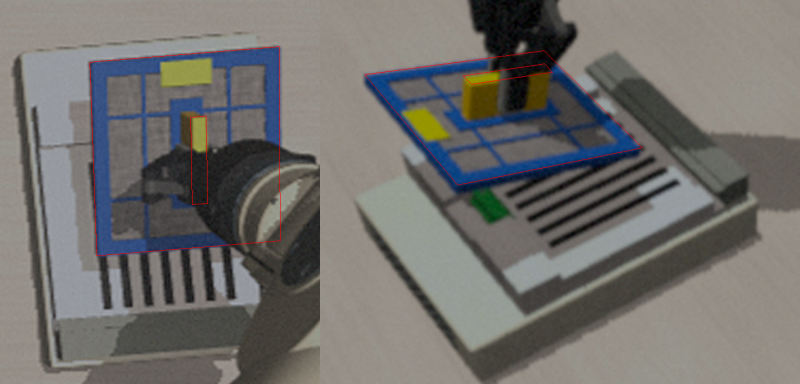

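{"fn": "step_arm", "kwargs": {"series": [{"ax":0,"ay":0,"az":0,"x":0,"y":-1.2,"z":0.9,"gripper":0},{"ax":0,"ay":0,"az":0,"x":0,"y":-1.2,"z":0.9,"gripper":0},{"ax":0,"ay":0,"az":0,"x":0,"y":-1.2,"z":0.9,"gripper":0},{"ax":0,"ay":0,"az":0,"x":0,"y":-1.2,"z":0.8,"gripper":0},{"ax":0,"ay":0,"az":0,"x":0,"y":0,"z":0,"gripper":0},{"ax":0,"ay":0,"az":0,"x":0,"y":0,"z":0,"gripper":0},{"ax":0,"ay":0,"az":0,"x":0,"y":0,"z":0,"gripper":0}]}}

```text
time_s: 8.5
tool_pos: [0.5104, -0.2489, 0.1163]
tcp_rot: [0.675, 0.724, 0.105, 0.098]
wrist_force: [0.0, 0.9, -2.8]
gripper_width: 0.13
```

Run:
```python
from plan import *
for th,dx,dz in [(16.5,25,1.5),(16.5,0,1.5)]:
    Rt,pt=inplace(np.radians(th),dx,dz); print(pt.round(4)); go(Rt,pt)
both("b3.png")
```

```text
[ 0.5085 -0.2489  0.0969]
turn(tool) [ 0.0009  0.0012 -0.0013] then shift cm in new tool [ 0.021 -0.737  1.811] t 8.5 F [ 0.02  0.94 -2.84] g 0.13
[ 0.4835 -0.2506  0.0969]
turn(tool) [ 0.0009  0.0012 -0.0013] then shift cm in new tool [ 0.021 -3.134  1.101] t 8.5 F [ 0.02  0.94 -2.84] g 0.13
```

View pics/b3.png

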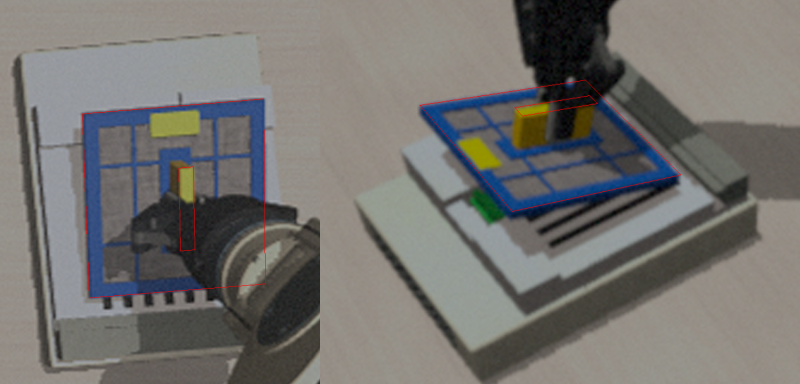

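{"fn": "step_arm", "kwargs": {"series": [{"ax":0,"ay":0,"az":0,"x":0,"y":-0.3,"z":0.6,"gripper":0},{"ax":0,"ay":0,"az":0,"x":0,"y":-0.2,"z":0.5,"gripper":0},{"ax":0,"ay":0,"az":0,"x":0,"y":-0.1,"z":0.4,"gripper":0},{"ax":0,"ay":0,"az":0,"x":0,"y":-0.1,"z":0.2,"gripper":0},{"ax":0,"ay":0,"az":0,"x":0,"y":0,"z":0,"gripper":0},{"ax":0,"ay":0,"az":0,"x":0,"y":0,"z":0,"gripper":0}]}}

```text
time_s: 9.2
tool_pos: [0.5077, -0.2488, 0.0973]
tcp_rot: [0.675, 0.723, 0.105, 0.098]
wrist_force: [-0.4, -0.3, -2.6]
gripper_width: 0.13
```

Run:
```python
from plan import *
for th,dx,dz in [(16.5,25,1.5),(16.5,0,1.5)]:
    Rt,pt=inplace(np.radians(th),dx,dz); print(pt.round(4)); go(Rt,pt)
```

```text
[ 0.5085 -0.2489  0.0969]
turn(tool) [ 0.0001  0.0006 -0.0017] then shift cm in new tool [-0.015  0.065  0.067] t 9.2 F [-0.42 -0.29 -2.56] g 0.13
[ 0.4835 -0.2506  0.0969]
turn(tool) [ 0.0001  0.0006 -0.0017] then shift cm in new tool [-0.015 -2.332 -0.643] t 9.2 F [-0.42 -0.29 -2.56] g 0.13
```

{"fn": "step_arm", "kwargs": {"series": [{"ax":0,"ay":0,"az":0,"x":0,"y":-0.38,"z":-0.105,"gripper":0},{"ax":0,"ay":0,"az":0,"x":0,"y":-0.38,"z":-0.105,"gripper":0},{"ax":0,"ay":0,"az":0,"x":0,"y":-0.38,"z":-0.105,"gripper":0},{"ax":0,"ay":0,"az":0,"x":0,"y":-0.29,"z":-0.08,"gripper":0},{"ax":0,"ay":0,"az":0,"x":0,"y":0,"z":0,"gripper":0},{"ax":0,"ay":0,"az":0,"x":0,"y":0,"z":0,"gripper":0}]}}

```text
time_s: 9.8
tool_pos: [0.4928, -0.2498, 0.0972]
tcp_rot: [0.675, 0.723, 0.105, 0.098]
wrist_force: [-0.0, -1.0, -3.1]
gripper_width: 0.127
```

Run:
```python
from plan import *
for th,dx,dz in [(16.5,0,1.5)]:
    Rt,pt=inplace(np.radians(th),dx,dz); print(pt.round(4)); go(Rt,pt)
both("b4.png")
```

```text
[ 0.4835 -0.2506  0.0969]
turn(tool) [ 0.0003  0.0007 -0.0019] then shift cm in new tool [-0.014 -0.898 -0.237] t 9.8 F [-0.   -0.97 -3.1 ] g 0.127
```

View pics/b4.png

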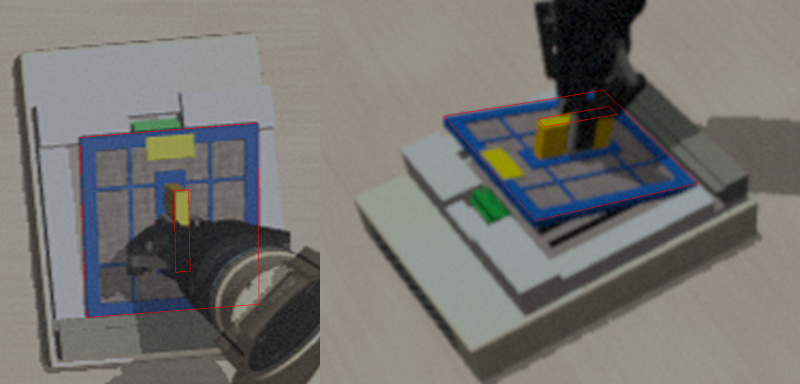

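Hook edge is just at the lip, with 9–10 mm to go. I'll continue in small steps and watch the force.

{"fn": "step_arm", "kwargs": {"series": [{"ax":0,"ay":0,"az":0,"x":0,"y":-0.19,"z":-0.05,"gripper":0},{"ax":0,"ay":0,"az":0,"x":0,"y":-0.19,"z":-0.055,"gripper":0},{"ax":0,"ay":0,"az":0,"x":0,"y":-0.19,"z":-0.055,"gripper":0},{"ax":0,"ay":0,"az":0,"x":0,"y":0,"z":0,"gripper":0},{"ax":0,"ay":0,"az":0,"x":0,"y":0,"z":0,"gripper":0}]}}

```text
time_s: 10.4
tool_pos: [0.4869, -0.2502, 0.097]
tcp_rot: [0.675, 0.723, 0.105, 0.098]
wrist_force: [-0.6, 0.4, -3.3]
gripper_width: 0.129
```

{"fn": "step_arm", "kwargs": {"series": [{"ax":0,"ay":0,"az":0,"x":0,"y":-0.1,"z":-0.03,"gripper":0},{"ax":0,"ay":0,"az":0,"x":0,"y":0,"z":0,"gripper":0},{"ax":0,"ay":0,"az":0,"x":0,"y":0,"z":0,"gripper":0}]}}

```text
time_s: 10.7
tool_pos: [0.4859, -0.2502, 0.0969]
tcp_rot: [0.675, 0.723, 0.105, 0.098]
wrist_force: [-0.3, -0.5, -2.7]
gripper_width: 0.131
```

{"fn": "step_arm", "kwargs": {"series": [{"ax":0,"ay":0,"az":0,"x":0,"y":-0.1,"z":-0.03,"gripper":0},{"ax":0,"ay":0,"az":0,"x":0,"y":0,"z":0,"gripper":0},{"ax":0,"ay":0,"az":0,"x":0,"y":0,"z":0,"gripper":0}]}}

```text
time_s: 11.0
tool_pos: [0.4848, -0.2503, 0.0969]
tcp_rot: [0.675, 0.723, 0.105, 0.098]
wrist_force: [0.8, 0.1, -2.7]
gripper_width: 0.13
```

{"fn": "step_arm", "kwargs": {"series": [{"ax":0,"ay":0,"az":0,"x":0,"y":-0.05,"z":-0.015,"gripper":0},{"ax":0,"ay":0,"az":0,"x":0,"y":0,"z":0,"gripper":0}]}}

```text
time_s: 11.2
tool_pos: [0.4843, -0.2503, 0.0969]
tcp_rot: [0.675, 0.723, 0.105, 0.098]
wrist_force: [0.3, 0.9, -3.3]
gripper_width: 0.126
```

{"fn": "step_arm", "kwargs": {"series": [{"ax":0,"ay":0,"az":0,"x":0,"y":-0.05,"z":-0.015,"gripper":0},{"ax":0,"ay":0,"az":0,"x":0,"y":0,"z":0,"gripper":0}]}}

```text
time_s: 11.4
tool_pos: [0.4839, -0.2503, 0.097]
tcp_rot: [0.675, 0.724, 0.105, 0.098]
wrist_force: [0.9, 0.1, -1.7]
gripper_width: 0.13
```

{"fn": "step_arm", "kwargs": {"series": [{"ax":0,"ay":0,"az":0,"x":0,"y":-0.05,"z":-0.015,"gripper":0},{"ax":0,"ay":0,"az":0,"x":0,"y":0,"z":0,"gripper":0}]}}

```text
time_s: 11.6
tool_pos: [0.4837, -0.2503, 0.0972]
tcp_rot: [0.675, 0.724, 0.105, 0.098]
wrist_force: [3.8, 1.7, -2.7]
gripper_width: 0.13
```

Stop felt: +3.8 N in x at TCP x = 0.4837, against 0.4835 predicted. Next is the swing, pivoting about the stop.

```bash
cat >> plan.py <<'E'
def chain(seq):
    prev=None
    for th,dx,dz in seq:
        c=inplace(np.radians(th),dx,dz)
        if prev is not None:
            d=(prev[0].inv()*c[0]).as_rotvec(); 
            # turn+shift: shift given in axes before the row
            print(th,"ax %.4f"%d[0], "shift old axes",(prev[0].inv().apply(c[1]-prev[1])*100).round(3),"pos",c[1].round(4))
        prev=c
E
python3 - <<'E'
from plan import *
chain([(16.5,-.1,1.7),(16.5,.2,1.7),(15,.2,1.4),(13.5,.2,1.2),(12,.2,1),(10.5,.2,.8),(9,.2,.6),(8,.2,.5),(7,.2,.4),(6,.2,.3),(5,.2,.3)])
print(R.from_quat(observe()["tcp_rot"]).as_euler("ZYX",degrees=True))
E
```

```text
16.5 ax 0.0000 shift old axes [0.    0.029 0.009] pos [ 0.4837 -0.2506  0.0971]
15 ax 0.0262 shift old axes [-0.     0.004  0.233] pos [ 0.4844 -0.2506  0.0949]
13.5 ax 0.0262 shift old axes [-0.     0.007  0.224] pos [ 0.4851 -0.2505  0.0927]
12 ax 0.0262 shift old axes [-0.     0.007  0.225] pos [ 0.4857 -0.2505  0.0905]
10.5 ax 0.0262 shift old axes [0.    0.008 0.225] pos [ 0.4862 -0.2504  0.0884]
9 ax 0.0262 shift old axes [-0.     0.008  0.226] pos [ 0.4867 -0.2504  0.0862]
8 ax 0.0175 shift old axes [0.    0.007 0.148] pos [ 0.487  -0.2504  0.0847]
7 ax 0.0175 shift old axes [-0.     0.007  0.148] pos [ 0.4873 -0.2504  0.0833]
6 ax 0.0175 shift old axes [0.    0.007 0.148] pos [ 0.4875 -0.2504  0.0818]
5 ax 0.0175 shift old axes [0.    0.008 0.138] pos [ 0.4877 -0.2503  0.0804]
[ 9.39721745e+01 -5.63288504e-03  1.63437154e+02]
```

{"fn": "step_arm", "kwargs": {"series": [{"ax":0.0262,"ay":0,"az":0,"x":0,"y":0.03,"z":0.233,"gripper":0},{"ax":0.0262,"ay":0,"az":0,"x":0,"y":0.007,"z":0.224,"gripper":0},{"ax":0.0262,"ay":0,"az":0,"x":0,"y":0.007,"z":0.225,"gripper":0},{"ax":0,"ay":0,"az":0,"x":0,"y":0,"z":0,"gripper":0},{"ax":0,"ay":0,"az":0,"x":0,"y":0,"z":0,"gripper":0}]}}

```text
time_s: 12.1
tool_pos: [0.4858, -0.2504, 0.0903]
tcp_rot: [0.678, 0.727, 0.076, 0.071]
wrist_force: [3.2, 0.4, -2.8]
gripper_width: 0.126
```

Run:
```python
from plan import *
go(*inplace(np.radians(12),.1,1))
go(*inplace(np.radians(9),.1,.6))
```

```text
turn(tool) [-0.0002  0.0006 -0.0013] then shift cm in new tool [-0.009 -0.014 -0.024] t 12.1 F [ 3.18  0.41 -2.82] g 0.126
turn(tool) [ 0.0522  0.0006 -0.0013] then shift cm in new tool [-0.009  0.018  0.427] t 12.1 F [ 3.18  0.41 -2.82] g 0.126
```

{"fn": "step_arm", "kwargs": {"series": [{"ax":0.0262,"ay":0,"az":0,"x":0,"y":0.008,"z":0.21,"gripper":0},{"ax":0.0262,"ay":0,"az":0,"x":0,"y":0.008,"z":0.22,"gripper":0},{"ax":0.0175,"ay":0,"az":0,"x":0,"y":0.008,"z":0.148,"gripper":0},{"ax":0,"ay":0,"az":0,"x":0,"y":0,"z":0,"gripper":0}]}}

```text
time_s: 12.5
tool_pos: [0.4871, -0.2503, 0.0847]
tcp_rot: [0.681, 0.729, 0.051, 0.047]
wrist_force: [2.9, 0.4, -0.9]
gripper_width: 0.13
```

{"fn": "step_arm", "kwargs": {"series": [{"ax":0.0175,"ay":0,"az":0,"x":0,"y":0.008,"z":0.148,"gripper":0},{"ax":0,"ay":0,"az":0,"x":0,"y":0,"z":0,"gripper":0}]}}

```text
time_s: 12.7
tool_pos: [0.4874, -0.2503, 0.0835]
tcp_rot: [0.681, 0.73, 0.044, 0.042]
wrist_force: [5.3, 1.0, 0.3]
gripper_width: 0.126
```

Run:
```python
from plan import *
go(*inplace(np.radians(7),.1,.4))
go(*inplace(np.radians(6),.1,.3))
print(observe()["wrist_torque"])
both("b5.png")
```

```text
turn(tool) [-0.0005  0.0004 -0.0016] then shift cm in new tool [-0.011 -0.023  0.02 ] t 12.7 F [5.27 0.98 0.26] g 0.126
turn(tool) [ 0.0169  0.0004 -0.0016] then shift cm in new tool [-0.011 -0.013  0.168] t 12.7 F [5.27 0.98 0.26] g 0.126
[ 0.05746166 -0.71893144  0.18684505]
```

View pics/b5.png

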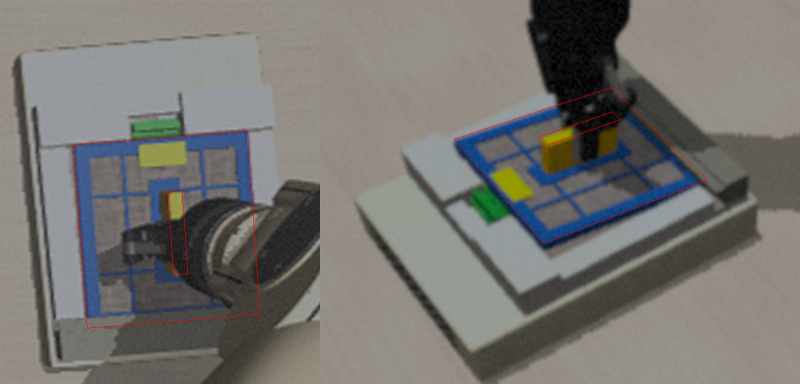

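{"fn": "step_arm", "kwargs": {"series": [{"ax":0.0175,"ay":0,"az":0,"x":0,"y":0.008,"z":0.14,"gripper":0},{"ax":0,"ay":0,"az":0,"x":0,"y":0,"z":0,"gripper":0}]}}

```text
time_s: 13.0
tool_pos: [0.4875, -0.2503, 0.0822]
tcp_rot: [0.681, 0.73, 0.038, 0.036]
wrist_force: [3.8, 0.6, -0.2]
gripper_width: 0.129
```

{"fn": "step_arm", "kwargs": {"series": [{"ax":0.0175,"ay":0,"az":0,"x":0,"y":0.008,"z":0.13,"gripper":0},{"ax":0,"ay":0,"az":0,"x":0,"y":0,"z":0,"gripper":0}]}}

```text
time_s: 13.2
tool_pos: [0.4877, -0.2503, 0.0809]
tcp_rot: [0.682, 0.73, 0.031, 0.03]
wrist_force: [2.0, 1.7, 3.4]
gripper_width: 0.127
```

Run:
```python
from plan import *
go(*inplace(np.radians(5),.1,.3))
print(observe()["wrist_torque"])
```

```text
turn(tool) [-0.0009  0.0006 -0.0017] then shift cm in new tool [-0.007 -0.01   0.048] t 13.2 F [2.   1.69 3.4 ] g 0.127
[ 0.10742225 -0.77155257  0.13785354]
```

The catch edge is now below the wall top and resting on the catch. I'll release here.

{"fn": "step_arm", "kwargs": {"series": [{"ax":0,"ay":0,"az":0,"x":0,"y":0,"z":0,"gripper":0.15},{"ax":0,"ay":0,"az":0,"x":0,"y":0,"z":0,"gripper":0.25},{"ax":0,"ay":0,"az":0,"x":0,"y":0,"z":0,"gripper":0.4},{"ax":0,"ay":0,"az":0,"x":0,"y":0,"z":0,"gripper":0.5},{"ax":0,"ay":0,"az":0,"x":0,"y":0,"z":0,"gripper":0.5},{"ax":0,"ay":0,"az":0,"x":0,"y":0,"z":-1.5,"gripper":0.5},{"ax":0,"ay":0,"az":0,"x":0,"y":0,"z":-3,"gripper":0.5},{"ax":0,"ay":0,"az":0,"x":0,"y":0,"z":-3,"gripper":0.5},{"ax":0,"ay":0,"az":0,"x":0,"y":0,"z":0,"gripper":0.3},{"ax":0,"ay":0,"az":0,"x":0,"y":0,"z":0,"gripper":0},{"ax":0,"ay":0,"az":0,"x":0,"y":0,"z":0,"gripper":0},{"ax":0,"ay":0,"az":0,"x":0,"y":0,"z":0,"gripper":0}]}}

```text
time_s: 14.4
tool_pos: [0.4806, -0.2502, 0.1544]
tcp_rot: [0.682, 0.73, 0.032, 0.029]
wrist_force: [-0.0, -0.1, -0.2]
gripper_width: -0.002
```

Run:
```python
from plan import *
# expected: tilt 5.5, hook at stop
th=np.radians(5.5); c=R.from_euler("z",SY).apply; loc=R.from_euler("y",-th)
top=loc.apply([-.08,0,.008]);bot=loc.apply([-.08,0,0])
org=S+c(np.array([-.08-top[0],0,-bot[2]])); Rf=R.from_euler("z",SY)*loc
both("b6.png",Rf=Rf,org=org)
# press pose: vertical tool over filter x=58 
Rt,_=tool(SY); P=S+c([.058,0,0]); go(Rt,P+[0,0,.10]); print(P)
```

```text
turn(tool) [ 0.0859 -0.0009 -0.0018] then shift cm in new tool [-0.051  6.555 -0.538] t 14.5 F [ 0.38 -0.12 -0.27] g 0.005
[ 0.54615516 -0.24620363  0.06      ]
```

View pics/b6.png

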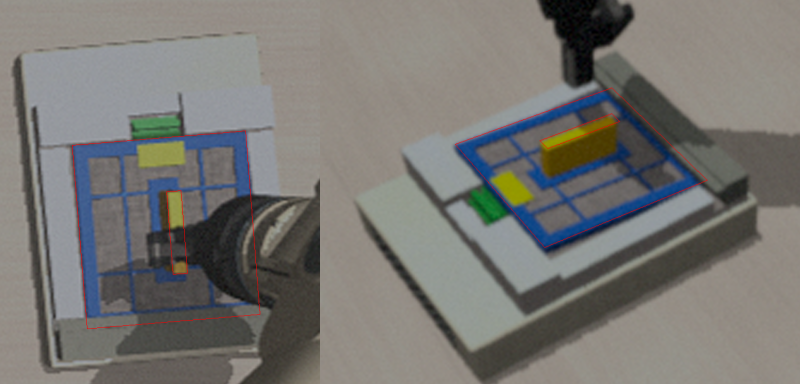

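Resting at about 5.5° with the hook under the lip, matching the overlay. I'll move the shut fingers over the mark.

{"fn": "step_arm", "kwargs": {"series": [{"ax":0.0859,"ay":0,"az":0,"x":0,"y":0,"z":0,"gripper":0},{"ax":0,"ay":0,"az":0,"x":-0.03,"y":2.2,"z":0,"gripper":0},{"ax":0,"ay":0,"az":0,"x":0,"y":2.2,"z":0,"gripper":0},{"ax":0,"ay":0,"az":0,"x":0,"y":2.1,"z":0,"gripper":0},{"ax":0,"ay":0,"az":0,"x":0,"y":0,"z":2,"gripper":0},{"ax":0,"ay":0,"az":0,"x":0,"y":0,"z":2,"gripper":0},{"ax":0,"ay":0,"az":0,"x":0,"y":0,"z":1,"gripper":0},{"ax":0,"ay":0,"az":0,"x":0,"y":0,"z":0,"gripper":0},{"ax":0,"ay":0,"az":0,"x":0,"y":0,"z":0,"gripper":0}]}}

```text
time_s: 15.4
tool_pos: [0.546, -0.2465, 0.1059]
tcp_rot: [0.682, 0.731, 0.0, 0.0]
wrist_force: [-0.2, -0.1, -0.4]
gripper_width: 0.003
```

Run:
```python
from plan import *
Rt,_=tool(SY); P=S+R.from_euler("z",SY).apply([.057,0,0]); go(Rt,P+[0,0,.025])
for c in("top","scene"):
    p=read_camera(c); save({"frame":cv2.resize(p["frame"][60:350,160:570] if c=="top" else p["frame"][60:220,160:360],None,fx=1.9 if c=="top" else 4,fy=1.9 if c=="top" else 3.7)},c+"7.png")
```

```text
turn(tool) [ 0.0012  0.     -0.0019] then shift cm in new tool [ 0.03  -0.082  2.091] t 15.4 F [-0.15 -0.11 -0.39] g 0.003
```

View pics/scene7.png

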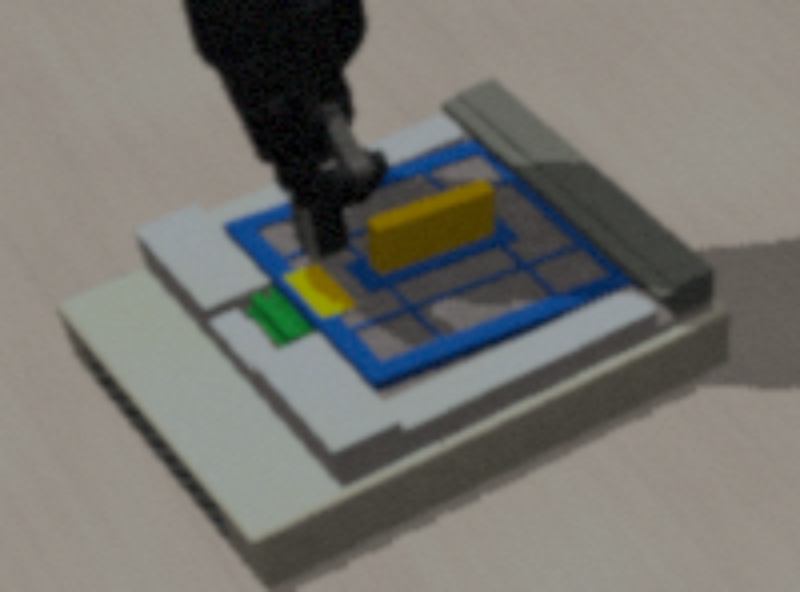

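Positioned above the mark. I'll go down slowly to contact.

{"fn": "step_arm", "kwargs": {"series": [{"ax":0,"ay":0,"az":0,"x":0,"y":-0.08,"z":1,"gripper":0},{"ax":0,"ay":0,"az":0,"x":0,"y":0,"z":0.6,"gripper":0},{"ax":0,"ay":0,"az":0,"x":0,"y":0,"z":0.3,"gripper":0},{"ax":0,"ay":0,"az":0,"x":0,"y":0,"z":0,"gripper":0},{"ax":0,"ay":0,"az":0,"x":0,"y":0,"z":0,"gripper":0}]}}

```text
time_s: 16.0
tool_pos: [0.5451, -0.2464, 0.0865]
tcp_rot: [0.682, 0.731, 0.0, 0.0]
wrist_force: [-0.2, -1.0, 0.9]
gripper_width: 0.005
```

{"fn": "step_arm", "kwargs": {"series": [{"ax":0,"ay":0,"az":0,"x":0,"y":0,"z":0.15,"gripper":0},{"ax":0,"ay":0,"az":0,"x":0,"y":0,"z":0,"gripper":0}]}}

```text
time_s: 16.2
tool_pos: [0.5452, -0.2464, 0.085]
tcp_rot: [0.682, 0.731, 0.0, 0.0]
wrist_force: [0.8, 0.4, 0.0]
gripper_width: -0.002
```

{"fn": "step_arm", "kwargs": {"series": [{"ax":0,"ay":0,"az":0,"x":0,"y":0,"z":0.1,"gripper":0},{"ax":0,"ay":0,"az":0,"x":0,"y":0,"z":0,"gripper":0}]}}

```text
time_s: 16.4
tool_pos: [0.5451, -0.2464, 0.084]
tcp_rot: [0.682, 0.731, 0.0, 0.0]
wrist_force: [-0.3, 0.6, 0.2]
gripper_width: -0.002
```

{"fn": "step_arm", "kwargs": {"series": [{"ax":0,"ay":0,"az":0,"x":0,"y":0,"z":0.1,"gripper":0},{"ax":0,"ay":0,"az":0,"x":0,"y":0,"z":0,"gripper":0}]}}

```text
time_s: 16.6
tool_pos: [0.5451, -0.2464, 0.0829]
tcp_rot: [0.682, 0.731, 0.0, 0.0]
wrist_force: [0.2, 0.1, 0.8]
gripper_width: 0.0
```

{"fn": "step_arm", "kwargs": {"series": [{"ax":0,"ay":0,"az":0,"x":0,"y":0,"z":0.1,"gripper":0},{"ax":0,"ay":0,"az":0,"x":0,"y":0,"z":0,"gripper":0}]}}

```text
time_s: 16.8
tool_pos: [0.5451, -0.2464, 0.0819]
tcp_rot: [0.682, 0.731, 0.0, 0.0]
wrist_force: [0.2, -0.4, -0.7]
gripper_width: -0.001
```

{"fn": "step_arm", "kwargs": {"series": [{"ax":0,"ay":0,"az":0,"x":0,"y":0,"z":0.1,"gripper":0},{"ax":0,"ay":0,"az":0,"x":0,"y":0,"z":0,"gripper":0}]}}

```text
time_s: 17.0
tool_pos: [0.5453, -0.2465, 0.0813]
tcp_rot: [0.682, 0.731, 0.0, 0.001]
wrist_force: [-0.3, 0.6, 2.9]
gripper_width: 0.001
```

{"fn": "step_arm", "kwargs": {"series": [{"ax":0,"ay":0,"az":0,"x":0,"y":0,"z":0.1,"gripper":0},{"ax":0,"ay":0,"az":0,"x":0,"y":0,"z":0,"gripper":0}]}}

```text
time_s: 17.2
tool_pos: [0.5453, -0.2465, 0.0803]
tcp_rot: [0.682, 0.731, 0.0, 0.001]
wrist_force: [0.4, 0.6, 4.7]
gripper_width: -0.0
```

{"fn": "step_arm", "kwargs": {"series": [{"ax":0,"ay":0,"az":0,"x":0,"y":0,"z":0.1,"gripper":0},{"ax":0,"ay":0,"az":0,"x":0,"y":0,"z":0,"gripper":0}]}}

```text
time_s: 17.4
tool_pos: [0.5454, -0.2465, 0.0792]
tcp_rot: [0.682, 0.731, 0.001, 0.001]
wrist_force: [-0.0, -0.3, 5.0]
gripper_width: -0.0
```

{"fn": "step_arm", "kwargs": {"series": [{"ax":0,"ay":0,"az":0,"x":0,"y":0,"z":0.1,"gripper":0},{"ax":0,"ay":0,"az":0,"x":0,"y":0,"z":0,"gripper":0}]}}

```text
time_s: 17.6
tool_pos: [0.5455, -0.2465, 0.0782]
tcp_rot: [0.682, 0.731, 0.001, 0.001]
wrist_force: [0.7, 0.8, 4.5]
gripper_width: -0.004
```

{"fn": "step_arm", "kwargs": {"series": [{"ax":0,"ay":0,"az":0,"x":0,"y":0,"z":0.1,"gripper":0},{"ax":0,"ay":0,"az":0,"x":0,"y":0,"z":0,"gripper":0}]}}

```text
time_s: 17.8
tool_pos: [0.5449, -0.2463, 0.0766]
tcp_rot: [0.682, 0.731, 0.0, 0.0]
wrist_force: [-1.0, 0.3, 0.3]
gripper_width: 0.001
```

{"fn": "step_arm", "kwargs": {"series": [{"ax":0,"ay":0,"az":0,"x":0,"y":0,"z":0.1,"gripper":0},{"ax":0,"ay":0,"az":0,"x":0,"y":0,"z":0,"gripper":0}]}}

```text
time_s: 18.0
tool_pos: [0.5449, -0.2463, 0.0756]
tcp_rot: [0.682, 0.731, 0.0, -0.0]
wrist_force: [-1.1, 0.4, 0.6]
gripper_width: 0.0
```

{"fn": "step_arm", "kwargs": {"series": [{"ax":0,"ay":0,"az":0,"x":0,"y":0,"z":0.1,"gripper":0},{"ax":0,"ay":0,"az":0,"x":0,"y":0,"z":0,"gripper":0}]}}

```text
time_s: 18.2
tool_pos: [0.545, -0.2464, 0.0748]
tcp_rot: [0.682, 0.731, 0.0, 0.0]
wrist_force: [0.2, -0.4, -0.9]
gripper_width: -0.002
```

{"fn": "step_arm", "kwargs": {"series": [{"ax":0,"ay":0,"az":0,"x":0,"y":0,"z":0.1,"gripper":0},{"ax":0,"ay":0,"az":0,"x":0,"y":0,"z":0,"gripper":0}]}}

```text
time_s: 18.4
tool_pos: [0.5451, -0.2464, 0.0739]
tcp_rot: [0.682, 0.731, 0.0, 0.0]
wrist_force: [0.1, -0.9, -0.1]
gripper_width: -0.0
```

The force fell away, so the catch snapped over. I'll follow down for a light press home.

{"fn": "step_arm", "kwargs": {"series": [{"ax":0,"ay":0,"az":0,"x":0,"y":0,"z":0.15,"gripper":0},{"ax":0,"ay":0,"az":0,"x":0,"y":0,"z":0.15,"gripper":0},{"ax":0,"ay":0,"az":0,"x":0,"y":0,"z":0.1,"gripper":0},{"ax":0,"ay":0,"az":0,"x":0,"y":0,"z":0,"gripper":0}]}}

```text
time_s: 18.8
tool_pos: [0.545, -0.2464, 0.0697]
tcp_rot: [0.682, 0.731, 0.0, 0.0]
wrist_force: [0.7, 0.4, -0.1]
gripper_width: 0.002
```

{"fn": "step_arm", "kwargs": {"series": [{"ax":0,"ay":0,"az":0,"x":0,"y":0,"z":0.1,"gripper":0},{"ax":0,"ay":0,"az":0,"x":0,"y":0,"z":0,"gripper":0}]}}

```text
time_s: 19.0
tool_pos: [0.5451, -0.2464, 0.0689]
tcp_rot: [0.682, 0.731, 0.0, 0.0]
wrist_force: [0.8, -0.4, 0.6]
gripper_width: 0.001
```

{"fn": "step_arm", "kwargs": {"series": [{"ax":0,"ay":0,"az":0,"x":0,"y":0,"z":0.05,"gripper":0},{"ax":0,"ay":0,"az":0,"x":0,"y":0,"z":0,"gripper":0}]}}

```text
time_s: 19.2
tool_pos: [0.5451, -0.2464, 0.0685]
tcp_rot: [0.682, 0.731, 0.0, 0.0]
wrist_force: [-0.4, 0.7, -0.1]
gripper_width: -0.0
```

{"fn": "step_arm", "kwargs": {"series": [{"ax":0,"ay":0,"az":0,"x":0,"y":0,"z":0.05,"gripper":0},{"ax":0,"ay":0,"az":0,"x":0,"y":0,"z":0,"gripper":0}]}}

```text
time_s: 19.4
tool_pos: [0.5452, -0.2465, 0.0681]
tcp_rot: [0.682, 0.731, 0.0, 0.0]
wrist_force: [-0.8, 0.4, 0.1]
gripper_width: 0.004
```

{"fn": "step_arm", "kwargs": {"series": [{"ax":0,"ay":0,"az":0,"x":0,"y":0,"z":0.03,"gripper":0},{"ax":0,"ay":0,"az":0,"x":0,"y":0,"z":0,"gripper":0}]}}

```text
time_s: 19.6
tool_pos: [0.5452, -0.2465, 0.0681]
tcp_rot: [0.682, 0.731, 0.0, 0.001]
wrist_force: [-1.8, 0.7, 5.6]
gripper_width: -0.0
```

{"fn": "step_arm", "kwargs": {"series": [{"ax":0,"ay":0,"az":0,"x":0,"y":0,"z":0.03,"gripper":0},{"ax":0,"ay":0,"az":0,"x":0,"y":0,"z":0,"gripper":0}]}}

```text
time_s: 19.8
tool_pos: [0.5452, -0.2465, 0.0681]
tcp_rot: [0.682, 0.731, 0.0, 0.001]
wrist_force: [-1.6, 0.3, 7.6]
gripper_width: 0.0
```

{"fn": "step_arm", "kwargs": {"series": [{"ax":0,"ay":0,"az":0,"x":0,"y":0,"z":0.03,"gripper":0},{"ax":0,"ay":0,"az":0,"x":0,"y":0,"z":0,"gripper":0}]}}

```text
time_s: 20.0
tool_pos: [0.5452, -0.2465, 0.0681]
tcp_rot: [0.682, 0.731, 0.0, 0.001]
wrist_force: [-3.3, 1.6, 10.0]
gripper_width: 0.0
```

Firm contact at z = 0.0681, and the home height is 0.068. I'll lift off and check.

{"fn": "step_arm", "kwargs": {"series": [{"ax":0,"ay":0,"az":0,"x":0,"y":0,"z":-0.5,"gripper":0},{"ax":0,"ay":0,"az":0,"x":0,"y":0,"z":-3,"gripper":0},{"ax":0,"ay":0,"az":0,"x":0,"y":0,"z":-4,"gripper":0},{"ax":0,"ay":0,"az":0,"x":0,"y":0,"z":-4,"gripper":0},{"ax":0,"ay":0,"az":0,"x":3,"y":-2,"z":-2,"gripper":0},{"ax":0,"ay":0,"az":0,"x":4,"y":-2,"z":0,"gripper":0},{"ax":0,"ay":0,"az":0,"x":4,"y":-2,"z":0,"gripper":0},{"ax":0,"ay":0,"az":0,"x":4,"y":-2,"z":0,"gripper":0},{"ax":0,"ay":0,"az":0,"x":4,"y":0,"z":0,"gripper":0},{"ax":0,"ay":0,"az":0,"x":4,"y":0,"z":0,"gripper":0},{"ax":0,"ay":0,"az":0,"x":0,"y":0,"z":0,"gripper":0}]}}

```text
time_s: 21.1
tool_pos: [0.4484, -0.019, 0.2025]
tcp_rot: [0.681, 0.732, 0.001, 0.0]
wrist_force: [-0.1, -0.5, 0.1]
gripper_width: 0.001
```

Run:
```python
from m import *
from plan import *
both("b8.png",Rf=R.from_euler("z",SY),org=S)
for c in ["top","scene"]:
    p=read_camera(c); save(p,c+"8.png")
    for b in blobs(p,(100,120,40),(125,255,255),500):
        w=np.array([at(p,q[0],0.068)[:2] for q in b])
        r=cv2.minAreaRect((w*1000).astype(np.float32)); print(c,"blue",np.round(r[0],1),np.round(r[1],1),round(r[2],1))
    for b in blobs(p,(45,100,40),(80,255,255),15):
        r=cv2.minAreaRect(b.reshape(-1,2)); print("green",np.round(r[0],1),np.round(r[1],1),np.round(at(p,r[0],.075),4))
    for n in ["spice_jar","prep_cup","sauce_tin"]: print(n,[np.round(d["centre"],1).tolist() for d in search_frame(n,p)][:1])
```

```text
top blue [317.7 224.2] [103.4 110.5] 71.4
top blue [589.4 376.9] [104.2 110.3] 79.5
green [492.9 231.4] [10.2 22. ] [ 0.5736 -0.2452  0.075 ]
spice_jar [[350.2, 339.3]]
prep_cup [[364.4, 127.4]]
sauce_tin [[291.2, 122.4]]
scene blue [352.6 251.6] [101.1 108.6] 71.5
scene blue [ 489.9 -250.6] [149.8 150.6] 4.3
scene blue [613.9 398.5] [ 99.6 107.6] 79.5
green [229.7 145. ] [16.4  9.6] [ 0.5773 -0.2457  0.075 ]
spice_jar [[385.5, 197.0]]
prep_cup [[180.5, 290.3]]
sauce_tin [[204.8, 359.0]]
```

View pics/b8.png

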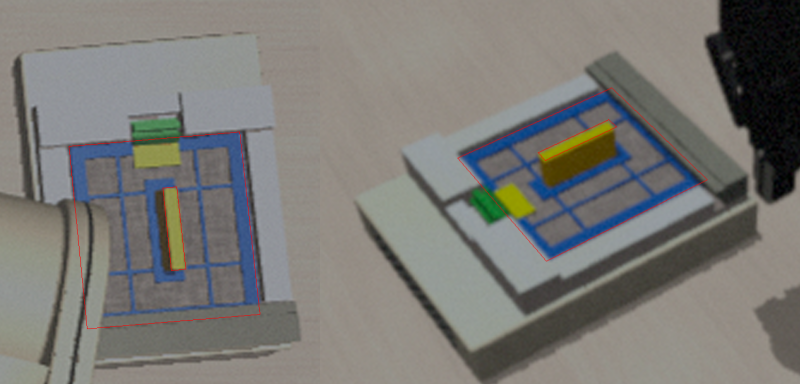

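```bash
python3 -c "
from h import *
print(hand_in())"
```

```text
the job is handed in; nothing more can be done
None
```

The filter is back in the chiller, flat and home, with the green catch sprung over its edge, and I handed the job in at about 21 s. `hand_in()` reports no verdict.

**How it went:**
- I gripped the large filter by its rib and tilted it 16.5°.
- I slid the hook edge under the lip until the stop was felt: 3.8 N, at TCP x 0.4837 against 0.4835 predicted.
- I swung the other edge down about the stop and let go with it resting on the catch.
- I then pressed on the mark with the fingers shut. The catch gave at about 5 N, and a final press of about 10 N met firm contact at 68.1 mm, against 68 mm for fully home. The highest single-axis reading printed in the whole job was 10 N.

**Last checks:**
- **Filter position:** in both views the outline matches the flat home pose. From the scene camera its turn is 4.3°, against 4.05° for the chiller.
- **Catch:** its centre shows where it stood at the start, within about 1 mm in both views.
- **Jar, cup and tin:** in the scene view they are unmoved within about 2 pixels. In the top view the jar's detection was 12 pixels off. I put that down to the arm partly covering it, but I did not check further.
- **Filter outline in the top view:** it could not be measured because the arm hid part of it.
- **Robot:** clear of everything, and the gripper holds nothing.

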